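Unlock the tube carrier with the hook rod

TASK

The blue tube carrier is still locked by the red-posted bolt under the yellow bar guard. Take the orange-handled hook rod from its rest, reach in through the guard's open front with it and draw the bolt fully towards that open front, then lay the rod back in its rest the way it lay before. Keep the gripper off the bolt post, and leave the two loose tubes, the tape roll and the screwdriver where they are.

Things in the scene. Friction and masses are not known exactly. Their poses are not given: they have to be found in the camera images.
- fixture: Fixed tube fixture: grey base plate 10 mm thick, x = -90 to +120 mm, y = -80 to +80 mm, with guard, bolt and a blue carrier of three white tubes. Origin on the table under the closed bolt post's x, mid-width. Own +x runs from the open front inward, +y left. Bolt barrel up to 34 mm high at y = 0 to 42, x = -70 to +46 mm. Carrier from x = 51 mm, 42 mm high; its tubes from x = 65 mm, 134 mm high.
- guard_mouth (a point): Centre of the yellow bar guard's open front, 58 mm above the table, at x = -85 mm, y = 0 of the fixture; axes as the fixture's. The opening is 140 mm wide (y = -70 to +70 mm) and free from 10 to 107 mm above the table. The guard runs 140 mm inward; roof bars at 107 to 117 mm height and side rails are too close for fingers.
- bolt (a joint): Travel of the bolt in m: 0 closed, 0.05 fully drawn (hard stop). It slides along the fixture's -x (towards the open front), needs about 3 N (some friction), and stays where it is left. It starts 0 to 6 mm drawn.
- bolt_post (a point): Red upright post on the bolt, 12 mm diameter, free between 34 and 64 mm above the table, with a 20 mm ball on top (top at 84 mm). Origin on the post's axis, 52 mm above the table. With the bolt closed it stands at x = 0, y = +20 mm of the fixture, 85 mm behind the guard's front hoop. Axes as the fixture's.
- hook_rod: Loose hook rod, about 0.2 kg: orange square handle 90 x 24 x 24 mm (x = -45 to +45 mm; collar to 53 mm), then a 10 mm round steel shaft along its own +x to x = 190 mm, where it bends square to +y (the hook, axis to y = 30, end at 35 mm). Origin at the handle's centre. Centre of mass about 30 mm ahead of it. It starts in the rest, level, hook level, within 3 mm of the seat.
- rod_handle (a point): Centre of the rod's orange handle (same point and axes as the hook rod): grasp across the 24 mm width, from above.
- rod_hook (a point): Point on the hook's axis, at x = 190, y = +18 mm of the rod; axes as the rod's.
- rest: Fixed grey rest: plate x = -48 to 168, y = -40 to 40 mm, 6 mm thick, with two notched saddles. Origin on the table under the handle's place; own +x along the shaft. Rear saddle (handle) x = -41 to -31 mm: notch floor 38 mm high, 36 wide, cheeks to 54. Front saddle (shaft) x = 140 to 150 mm: floor 45 mm, 28 wide, cheeks to 60. The handle between hangs free.
- rest_seat (a point): Where the handle's centre lies when the rod is in the rest: 50 mm above the table over the rest's origin, axes as the rest's. The room's fixed blue crate, full of tubes, stands beyond: from world x of about 0.67 m, y = 0 to 0.37 m; keep the hook clear of it when swinging the rod.
- tube_a: White capped tube standing loose, 45 mm diameter, 118 mm high, between the fixture and the rest. Origin at the centre of its foot.
- tube_b: White capped tube standing loose, 45 mm diameter, 118 mm high, to the right of the fixture's front. Origin at the centre of its foot.
- tape: Roll of brown tape lying flat, 102 mm diameter, 24 mm high. Origin at the centre of its underside.
- driver: Screwdriver with a red handle lying on the table, 205 mm long (along its y), 29 mm high. Origin on the table under its middle.

How it is judged:
On the way, in this order (a step that is already met when the one before it is completed fails the run):
1. the hook rod is lifted clear of its rest, the bolt still closed (z of rod_handle in the frame of rest above 0.07 m and value of joint bolt below 0.012 m), for 0.1 s.
2. the bolt has been drawn to within 6 mm of its stop with the rod (value of joint bolt above 0.044 m and distance between rod_hook and bolt_post below 0.05 m), for 0.1 s.
At the end, for the whole second after the job is handed in: Bolt drawn at least 44 of 50 mm; hook rod at rest in both notches, hook end forward: handle within 20 mm of the seat, 6 mm of its height, 0.12 rad of its line, rolled under 0.2 rad; tubes, tape, screwdriver within 20 mm of their places, tubes upright (value of joint bolt above 0.044 m and distance between rod_handle and rest_seat below 0.02 m and angle between the x axis of rod_handle and the x axis of rest_seat, either way round below 0.12 rad and x of rod_hook in the frame of rest above 0.15 m and z of rod_handle in the frame of rest between 0.044 and 0.056 m and angle between each of rod_handle, tube_a, tube_b's own z axis and vertical below 0.2 rad and linear speed of hook_rod below 0.02 m/s and distance of each of tube_a, tube_b, tape, driver from where it was at the start of the episode below 0.02 m); the robot touches nothing.
It fails at once if the gripper or arm touches the bolt or its post (over 0.5 N) (contact force between any of the fingers, the arm and bolt above 0.5 N).
It fails at once if a loose tube, the tape or the screwdriver is pushed more than 40 mm away (distance of any of tube_a, tube_b, tape, driver from where it was at the start of the episode above 0.04 m).
It also fails if it takes over 58 s, if anything falls off the work surface, if the arm or the gripper's body presses on something with over 40 N, if the wrist force passes 120 N, or if a joint passes its speed limit or range.

ROBOT

A 6-joint arm with a two-finger parallel gripper is mounted at the origin on a cart in front of the work surface, level with it; the furniture and walls round the work are solid. World frame = base frame: x ahead of the robot, y to its left, z up, the work surface at z = 0. Lengths are in m, angles in rad, forces in N, time in s.
With the tool pointing down it reaches from about 0.275 to 0.725 m from the base axis. Payload 15.9 kg.
Tool frame: the origin (TCP) lies on the centre line of the jaws, within the pads' length; the fingertips stand 11 mm ahead of it and the grasp point (between the pads) lies 8 mm behind it; z points along the fingers, y is the line along which they close (so a half turn about z gives the same grasp; the last joint's range is limited). The gripper opens to 85 mm and grips with 20 to 120 N. Pads are 22 mm wide; open, the fingers measure 114 mm over their backs; the gripper's body (76 mm by 85 mm) begins 54 mm behind the grasp point. The pads swing forward as they close: fully open they stand 13 mm farther back than shut.
Start: joints at [1.221, 0.213, -0.034, 1.323, 0, 1.571], TCP at [0.171, 0.47, 0.242] pointing down, gripper open.
Joint ranges: [-2.98, 2.98], [-0.74, 1.72], [-1.14, 1.35], [-2.1, 2.04], [-1.57, 1.44], [-3.14, 3.14]. Speed limits (rad/s): [1.89, 1.89, 2.39, 2.57, 3.14, 3.14].

INTERFACE

Orientations are given as a 3x3 rotation matrix whose columns are the frame's x, y, z axes.
In Python, from rig import monitor, eyes, job gives the robot as it stands.
- The arm moves only by the shell command python3 -m jog 'ROWS' [FORCE]. ROWS is JSON, a list of rows, each an object of numbers: "grip": the finger opening in mm, from 0 to 85.4; "dx", "dy", "dz": the shift along the tool's x, y, z as a fraction of full scale; "rx", "ry", "rz": the turn, a rotation vector about the tool's x, y, z as a fraction of full scale. In form: [{"grip": .., "dx": .., "dy": .., "dz": .., "rx": .., "ry": .., "rz": ..}, ...]. A call has 1 to 5 rows; each row is the pose to reach, as a shift and turn from the pose commanded when the call began, along the tool's axes at that moment; what a row does not reach only later rows make up. Full scale, the value 1, is 1 m for a shift and pi/2 rad for a turn. A row lasts 1/8 s, in which the tool goes at most 62.5 mm and 10.7 degrees, less where a joint would pass 70% of its speed; a pose out of reach is approached as far as the arm can. A call with a number of a shift or a turn outside -1 to 1 is refused whole. A call with a gripper value outside its range is refused whole. The fingers move at their own pace and stop on an object; FORCE is the grip in N (left out, the last holds). Time passes only in rows, so rows that repeat a pose let the fingers close. It gives the time, the measured TCP pose, the force, the opening and the grip force at its end, in the units of the state.
- monitor.state(): the state, without advancing time (a new reading comes with each control period).
- eyes.read_camera(name): name is "side" or "top"; returns a dict with "pixels" (480x640x3 uint8, blue, green, red), "vertical_fov" (degrees; the focal length in pixels is half the picture's height over the tangent of half this angle, whatever the lens; pixels are square), "cx", "cy" (the principal point, pixels), "R" (3x3) and "t" (3): a world point X has camera coordinates R X + t. Camera axes: x right, y down, z forward; pixel columns grow to the right and rows downward; lengths in m; the calibration is good to about 2 mm. A picture is of the moment at which its call begins. There is no depth.
- job.sign_off(): hands the job in; it is judged then, once.
The state is a dict: "clock": time; "q": joint angles; "joint_velocities": joint speeds; "tau": joint torques, N m; "tool_pos": TCP position; "tcp_rot": TCP orientation; "ft_force": force on the tool from outside, world axes, zero at the start; "moment": the same for the moment, N m; "opening": opening from 0.0 (shut) to 1.0 (fully open); "grip_force": force on a finger pad.
Only numpy, scipy, OpenCV 4.12 (cv2) and the standard library are available. Lean on these libraries where they do the work, as an engineer would, in place of code of your own. Each camera call takes 0.05 s, during which the arm holds its last target. There are 200 camera calls.

## Working session

There is one attempt and no reset: what is moved stays moved. The work goes in short steps, Python scripts to look and compute and a shell command to move; the robot and the scene stay as the last step left them, time stands still between calls to the robot, and variables do not carry over. Pictures are saved under pics/ and viewed, at most 10 in all, crops included, and the job is handed in when it is done.

```bash
mkdir -p pics && ls && python3 - <<'E'
from rig import monitor, eyes, job
import cv2,numpy as np,pickle
d={}
for n in("top","side"):
    c=eyes.read_camera(n);d[n]=c;cv2.imwrite(f"pics/{n}0.png",c["pixels"]);print(n,c["vertical_fov"],c["cx"],c["cy"],np.round(c["R"],3).tolist(),c["t"], [k for k in c])
pickle.dump(d,open("cam0.pkl","wb"))
s=monitor.state();print(s["clock"],s["tool_pos"],np.round(s["tcp_rot"],3).tolist(),s["opening"])
E
```

```text
pics
top 56.7815229471773 324.0601719025007 244.04338820477176 [[0.009, -1.0, -0.024], [-0.983, -0.004, -0.181], [0.181, 0.025, -0.983]] [0.00432387 0.55085316 1.16788186] ['pixels', 'vertical_fov', 'cx', 'cy', 'R', 't']
side 50.959544573162326 317.5686179168553 234.39787661769074 [[0.998, 0.054, -0.012], [0.025, -0.642, -0.766], [-0.049, 0.765, -0.643]] [-0.55629012  0.02262705  1.42567106] ['pixels', 'vertical_fov', 'cx', 'cy', 'R', 't']
0.1 [0.17124034 0.46944631 0.24188148] [[-0.939, 0.343, -0.0], [0.343, 0.939, -0.001], [0.0, -0.001, -1.0]] 1.0043210889261498
```

View pics/top0.png

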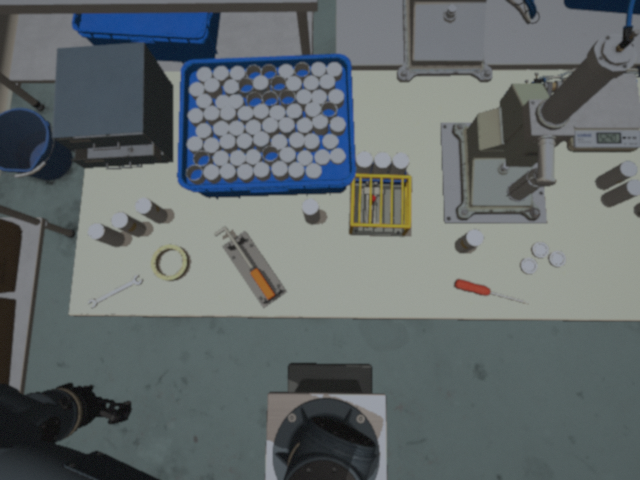

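View pics/side0.png

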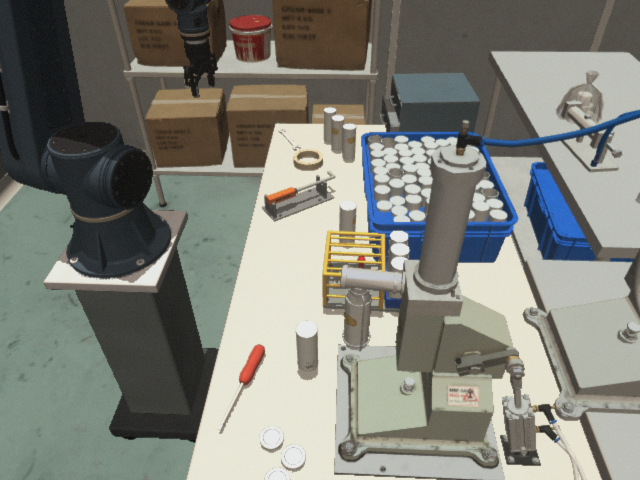

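The top view shows the rest with its rod (handle about (262,283), hook (222,232)), the yellow guard (349–411, 173–235) with its front facing the robot, tube_a (311,210), tube_b (468,240), the tape (170,262) and the driver (490,292). The side view shows the same things from the right. Next I'll measure them.

```bash
cat > h.py <<'E'
import cv2,numpy as np
def K(c):
    f=240/np.tan(np.radians(c["vertical_fov"]/2));return f,c["cx"],c["cy"]
def ray(c,u,v):
    f,cx,cy=K(c);R=np.array(c["R"]);return -R.T@np.array(c["t"]),R.T@np.array([(u-cx)/f,(v-cy)/f,1])
def plane(c,u,v,z):
    o,d=ray(c,u,v);return o+d*(z-o[2])/d[2]
def tri(cs,ps):
    A=[];b=[]
    for c,p in zip(cs,ps):
        o,d=ray(c,*p);d/=np.linalg.norm(d);P=np.eye(3)-np.outer(d,d);A.append(P);b.append(P@o)
    return np.linalg.solve(sum(A),sum(b))
def proj(c,X):
    f,cx,cy=K(c);p=np.array(c["R"])@X+c["t"];return f*p[0]/p[2]+cx,f*p[1]/p[2]+cy
def mask(c,lo,hi,box):
    h=cv2.cvtColor(c["pixels"],cv2.COLOR_BGR2HSV);m=cv2.inRange(h,np.array(lo),np.array(hi));k=np.zeros_like(m);x0,y0,x1,y1=box;k[y0:y1,x0:x1]=m[y0:y1,x0:x1];return k
def pts(m):
    y,x=np.nonzero(m);return np.c_[x,y].astype(np.float32)
E
python3 - <<'E'
from h import *;import pickle
d=pickle.load(open("cam0.pkl","rb"));T,S=d["top"],d["side"]
np.set_printoptions(precision=4,suppress=True)
for n,c,bo,bf in(("top",T,(200,220,300,310),(340,160,420,245)),("side",S,(255,165,345,215),(315,225,395,310))):
    m=mask(c,(5,150,100),(18,255,255),bo);p=pts(m);r=cv2.minAreaRect(p);print(n,"orange",len(p),p.mean(0),r)
    if n=="top":
        for z in(.062,.05):
            q=np.array([plane(c,*x,z)[:2] for x in cv2.boxPoints(r)]);print(z,q.mean(0),q.tolist())
    m=mask(c,(20,120,100),(32,255,255),bf);p=pts(m);r=cv2.minAreaRect(p);b=cv2.boxPoints(r);print(n,"yellow",len(p),b.tolist())
    if n=="top":print(np.array([plane(c,*x,.117) for x in b]))
    m=mask(c,(0,130,90),(6,255,255),bf)|mask(c,(174,130,90),(180,255,255),bf);p=pts(m);print(n,"red",len(p),p.mean(0),p.min(0),p.max(0))
a=cv2.resize(T["pixels"][165:310,205:425],(792,522),interpolation=cv2.INTER_CUBIC);cv2.imwrite("pics/tz.png",a)
b=cv2.resize(S["pixels"][160:310,255:415],(800,750),interpolation=cv2.INTER_CUBIC);cv2.imwrite("pics/sz.png",cv2.resize(b,(640,600)))
E
```

```text
top orange 265 [262.3547 283.2302] ((262.3460998535156, 283.26922607421875), (33.004661560058594, 8.043152809143066), 56.3099365234375)
0.062 [0.4412 0.1725] [[0.4717447614544906, 0.20723896480206436], [0.4839639070921115, 0.18956251795935017], [0.410478883233855, 0.13782927603973727], [0.39851494904607027, 0.1553660087772663]]
0.05 [0.4423 0.1745] [[0.473173612580026, 0.20956613176219904], [0.48551638622853954, 0.1917108423041643], [0.41128787280076473, 0.1394541859016387], [0.3992028927207425, 0.15716834768782575]]
top yellow 1365 [[349.63616943359375, 226.27857971191406], [351.3690185546875, 172.56028747558594], [411.6611328125, 174.5052032470703], [409.92828369140625, 228.22349548339844]]
[[ 0.5859 -0.0599  0.117 ]
 [ 0.7326 -0.0648  0.117 ]
 [ 0.7273 -0.2246  0.117 ]
 [ 0.5813 -0.2163  0.117 ]]
top red 13 [373.6923 197.6923] [373. 195.] [375. 200.]
side orange 199 [280.3417 194.9095] ((280.77398681640625, 195.39727783203125), (8.5440034866333, 28.558040618896484), 69.44395446777344)
side yellow 1033 [[323.0, 231.0], [384.0, 231.0], [384.0, 302.0], [323.0, 302.0]]
side red 34 [360.9118 260.4118] [358. 256.] [364. 267.]
```

View pics/tz.png

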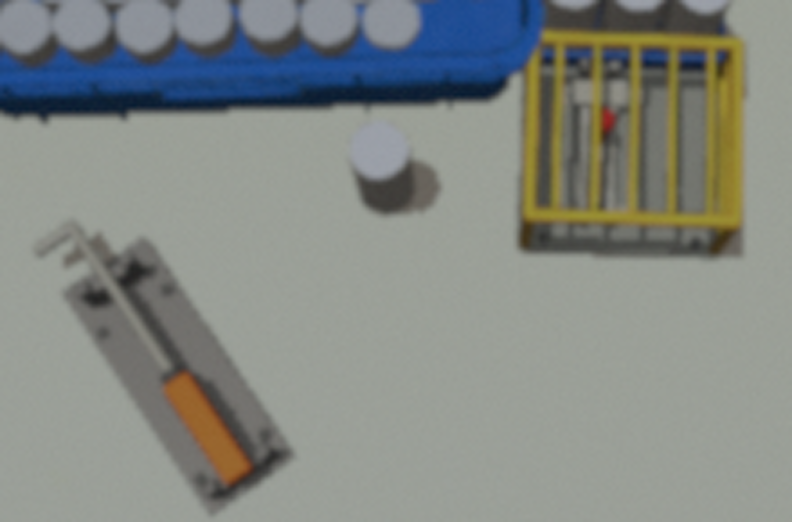

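View pics/sz.png

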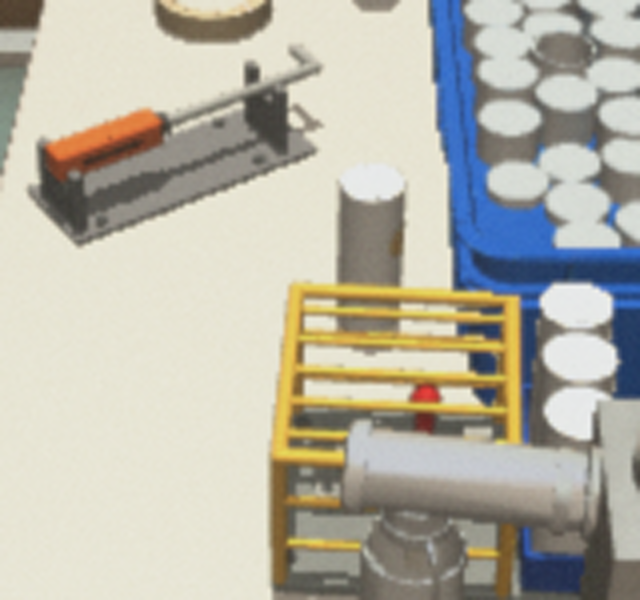

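The crops confirm the hook elbow at about (224,227) in the top image. The red ball sits between roof bars at about (373.7,197.7).

```bash
cat >> h.py <<'E'
def go(x,y,z,h):
    """print shift/turn from measured pose to TCP at x,y,z, pointing down, tool y heading h deg"""
    from rig import monitor
    from scipy.spatial.transform import Rotation as Ro
    s=monitor.state();R=np.array(s["tcp_rot"]);a=np.radians(h);Y=np.array([np.cos(a),np.sin(a),0]);Z=np.array([0,0,-1.])
    G=np.c_[np.cross(Y,Z),Y,Z]
    print("d",np.round(R.T@(np.array([x,y,z])-s["tool_pos"]),4),"r",np.round(Ro.from_matrix(R.T@G).as_rotvec()/(np.pi/2),4),"t",round(s["clock"],2))
E
python3 - <<'E'
from h import *;import pickle
d=pickle.load(open("cam0.pkl","rb"));T,S=d["top"],d["side"]
np.set_printoptions(precision=4,suppress=True)
e=plane(T,224.4,227.5,.05);print("elbow",e);hc=np.array([.4412,.1725]);v=e[:2]-hc;print(np.linalg.norm(v),np.degrees(np.arctan2(v[1],v[0])))
print("handle tri",tri([T,S],[(262.35,283.25),(280.5,195)]))
print("ball",plane(T,373.9,197.7,.08),tri([T,S],[(373.9,197.7),(361.2,259)]))
g=T["pixels"]
for n,b in(("a",(295,192,325,230)),("b",(450,225,485,255))):
    m=mask(T,(0,0,150),(180,40,255),b)
for n,u,v,z in(("tube_a",311,206,.118),("tube_b",474,237,.118),("tape",170,262,.024)):print(n,plane(T,u,v,z))
go(.4412+.01*.817,.1725+.01*.577,.15,125.2)
E
```

```text
elbow [0.5964 0.2854 0.05  ]
0.19191477679899652 36.048060151051104
handle tri [0.4398 0.1733 0.0529]
ball [ 0.6741 -0.1272  0.08  ] [ 0.6736 -0.1274  0.0796]
tube_a [0.64   0.0416 0.118 ]
tube_b [ 0.5585 -0.3797  0.118 ]
tape [0.5025 0.4408 0.024 ]
d [-0.3611 -0.1781  0.0921] r [-0.0006 -0.0003 -0.6138] t 0.1
```

```bash
python3 -m jog '[{"grip":60,"dx":-0.06,"dy":-0.03,"dz":0,"rz":-0.1},{"grip":60,"dx":-0.12,"dy":-0.06,"dz":0,"rz":-0.2},{"grip":60,"dx":-0.18,"dy":-0.09,"dz":0.02,"rz":-0.3},{"grip":60,"dx":-0.24,"dy":-0.12,"dz":0.04,"rz":-0.4},{"grip":60,"dx":-0.3,"dy":-0.15,"dz":0.06,"rz":-0.5}]' 60 && python3 -c "
from h import *
go(.449,.1785,.12,125.6)"
```

```text
invalid input at $[0]: expected keys grip, dx, dy, dz, rx, ry, rz
```

```bash
python3 -m jog '[{"grip":60,"dx":-0.06,"dy":-0.03,"dz":0,"rx":0,"ry":0,"rz":-0.1},{"grip":60,"dx":-0.12,"dy":-0.06,"dz":0,"rx":0,"ry":0,"rz":-0.2},{"grip":60,"dx":-0.18,"dy":-0.09,"dz":0.02,"rx":0,"ry":0,"rz":-0.3},{"grip":60,"dx":-0.24,"dy":-0.12,"dz":0.04,"rx":0,"ry":0,"rz":-0.4},{"grip":60,"dx":-0.3,"dy":-0.15,"dz":0.06,"rx":0,"ry":0,"rz":-0.5}]' 60 && python3 -c "
from h import *
go(.449,.1785,.12,125.6)"
```

```text
clock: 0.72
tool_pos: [0.3704, 0.2594, 0.1958]
tcp_rot: [[-0.912, -0.411, 0.0], [-0.411, 0.912, 0.0], [-0.0, 0.0, -1.0]]
ft_force: [1.8, -0.0, -0.6]
opening: 0.703
grip_force: 0.0
d [-0.0383 -0.1061  0.0758] r [ 0.000e+00  1.000e-04 -1.258e-01] t 0.72
```

```bash
python3 -m jog '[{"grip":60,"dx":0,"dy":0,"dz":0,"rx":0,"ry":0,"rz":0},{"grip":60,"dx":0,"dy":0,"dz":0,"rx":0,"ry":0,"rz":0}]' 60 && python3 -c "
from h import *
go(.449,.1785,.12,125.6)"
```

```text
clock: 0.98
tool_pos: [0.3694, 0.261, 0.1963]
tcp_rot: [[-0.915, -0.404, -0.0], [-0.404, 0.915, -0.0], [0.0, 0.0, -1.0]]
ft_force: [-0.5, 0.9, 0.3]
opening: 0.707
grip_force: 0.0
d [-0.0395 -0.1076  0.0762] r [ 1.000e-04 -3.000e-04 -1.305e-01] t 0.97
```

```bash
python3 -m jog '[{"grip":60,"dx":-0.02,"dy":-0.054,"dz":0.038,"rx":0,"ry":0,"rz":-0.065},{"grip":60,"dx":-0.0395,"dy":-0.1076,"dz":0.076,"rx":0,"ry":0,"rz":-0.1305},{"grip":60,"dx":-0.0395,"dy":-0.1076,"dz":0.076,"rx":0,"ry":0,"rz":-0.1305},{"grip":60,"dx":-0.0395,"dy":-0.1076,"dz":0.076,"rx":0,"ry":0,"rz":-0.1305}]' 60 && python3 - <<'E'
from h import *
from rig import eyes
go(.449,.1785,.042,125.6)
a=[eyes.read_camera(n)["pixels"] for n in("top","side")]
cv2.imwrite("pics/c1.png",np.hstack([cv2.resize(a[0][190:340,190:340],(400,400)),cv2.resize(a[1][100:250,220:370],(400,400))]))
E
```

```text
clock: 1.48
tool_pos: [0.449, 0.1794, 0.1204]
tcp_rot: [[-0.813, -0.583, -0.001], [-0.583, 0.813, 0.0], [0.0, 0.0, -1.0]]
ft_force: [-0.3, 0.8, -0.2]
opening: 0.704
grip_force: 0.0
d [ 0.0005 -0.0008  0.0784] r [ 0.0003 -0.0003  0.0005] t 1.48
```

View pics/c1.png

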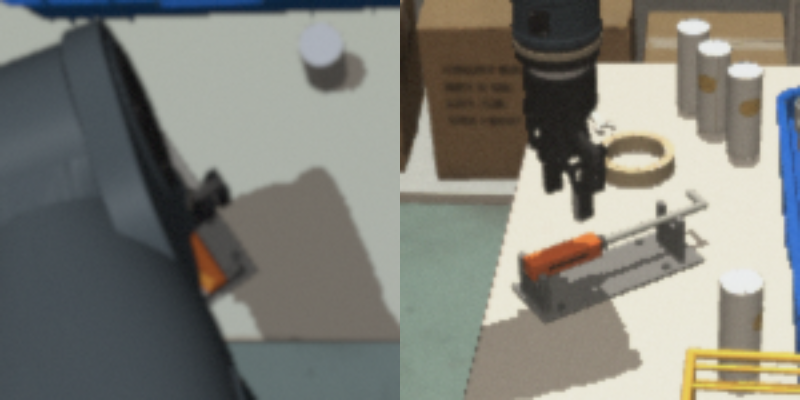

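The arm hides most of the handle from above, but the fingers straddle the handle line in both views. I'll descend and grip.

```bash
python3 -m jog '[{"grip":60,"dx":0,"dy":0,"dz":0.03,"rx":0,"ry":0,"rz":0},{"grip":60,"dx":0,"dy":0,"dz":0.055,"rx":0,"ry":0,"rz":0},{"grip":60,"dx":0,"dy":0,"dz":0.078,"rx":0,"ry":0,"rz":0},{"grip":60,"dx":0,"dy":0,"dz":0.078,"rx":0,"ry":0,"rz":0}]' 60 && python3 -m jog '[{"grip":15,"dx":0,"dy":0,"dz":0,"rx":0,"ry":0,"rz":0},{"grip":15,"dx":0,"dy":0,"dz":0,"rx":0,"ry":0,"rz":0},{"grip":15,"dx":0,"dy":0,"dz":0,"rx":0,"ry":0,"rz":0},{"grip":15,"dx":0,"dy":0,"dz":0,"rx":0,"ry":0,"rz":0},{"grip":15,"dx":0,"dy":0,"dz":0,"rx":0,"ry":0,"rz":0}]' 80
```

```text
clock: 2.08
tool_pos: [0.4482, 0.1796, 0.0422]
tcp_rot: [[-0.811, -0.585, -0.001], [-0.585, 0.811, -0.0], [0.001, 0.0, -1.0]]
ft_force: [-0.4, 0.6, -0.2]
opening: 0.702
grip_force: 0.0
clock: 2.7
tool_pos: [0.4501, 0.1793, 0.0437]
tcp_rot: [[-0.812, -0.584, 0.002], [-0.584, 0.812, 0.001], [-0.002, -0.0, -1.0]]
ft_force: [-2.2, 0.9, 11.3]
opening: 0.267
grip_force: 77.9
```

```bash
python3 -m jog '[{"grip":15,"dx":0,"dy":0,"dz":-0.02,"rx":0,"ry":0,"rz":0},{"grip":15,"dx":0,"dy":0,"dz":-0.05,"rx":0,"ry":0,"rz":0},{"grip":15,"dx":0,"dy":0,"dz":-0.09,"rx":0,"ry":0,"rz":0},{"grip":15,"dx":0,"dy":0,"dz":-0.13,"rx":0,"ry":0,"rz":0},{"grip":15,"dx":0,"dy":0,"dz":-0.145,"rx":0,"ry":0,"rz":0}]' 80 && python3 -c "
from h import *
go(.386,-.164,.19,88.2)"
```

```text
clock: 3.32
tool_pos: [0.4502, 0.1791, 0.1899]
tcp_rot: [[-0.812, -0.584, 0.003], [-0.584, 0.812, 0.001], [-0.003, -0.001, -1.0]]
ft_force: [-0.7, -0.1, -1.6]
opening: 0.263
grip_force: 78.8
d [ 0.2524 -0.2411 -0.0008] r [2.000e-04 2.300e-03 4.169e-01] t 3.33
```

```bash
python3 -m jog '[{"grip":15,"dx":0.02,"dy":-0.018,"dz":0,"rx":0,"ry":0,"rz":0.03},{"grip":15,"dx":0.05,"dy":-0.048,"dz":0,"rx":0,"ry":0,"rz":0.08},{"grip":15,"dx":0.085,"dy":-0.08,"dz":0,"rx":0,"ry":0,"rz":0.14},{"grip":15,"dx":0.12,"dy":-0.115,"dz":0,"rx":0,"ry":0,"rz":0.2},{"grip":15,"dx":0.155,"dy":-0.148,"dz":0,"rx":0,"ry":0,"rz":0.26}]' 80 && python3 -c "
from h import *
go(.386,-.164,.19,88.2)"
```

```text
clock: 3.95
tool_pos: [0.4092, -0.0333, 0.1868]
tcp_rot: [[-0.978, -0.211, -0.0], [-0.211, 0.978, -0.0], [0.0, 0.0, -1.0]]
ft_force: [0.7, 0.2, -2.7]
opening: 0.267
grip_force: 78.9
d [ 0.0502 -0.1229 -0.0031] r [ 0.     -0.0003  0.1551] t 3.95
```

```bash
python3 -m jog '[{"grip":15,"dx":0.015,"dy":-0.04,"dz":0,"rx":0,"ry":0,"rz":0.05},{"grip":15,"dx":0.035,"dy":-0.08,"dz":0,"rx":0,"ry":0,"rz":0.1},{"grip":15,"dx":0.05,"dy":-0.123,"dz":0,"rx":0,"ry":0,"rz":0.155},{"grip":15,"dx":0.05,"dy":-0.123,"dz":0,"rx":0,"ry":0,"rz":0.155},{"grip":15,"dx":0.05,"dy":-0.123,"dz":0,"rx":0,"ry":0,"rz":0.155}]' 80 && python3 - <<'E'
from h import *
from rig import eyes
import pickle
go(.386,-.164,.044,88.2)
d={n:eyes.read_camera(n) for n in("top","side")};pickle.dump(d,open("cam1.pkl","wb"))
cv2.imwrite("pics/c2.png",np.hstack([cv2.resize(d["top"]["pixels"][150:310,320:480],(400,400)),cv2.resize(d["side"]["pixels"][170:330,250:410],(400,400))]))
E
```

```text
clock: 4.58
tool_pos: [0.3871, -0.1625, 0.1869]
tcp_rot: [[-1.0, 0.028, -0.001], [0.028, 1.0, 0.001], [0.001, 0.001, -1.0]]
ft_force: [0.4, -0.4, -2.6]
opening: 0.262
grip_force: 79.0
d [ 0.001  -0.0017  0.1429] r [ 0.0003 -0.0004  0.002 ] t 4.58
```

View pics/c2.png

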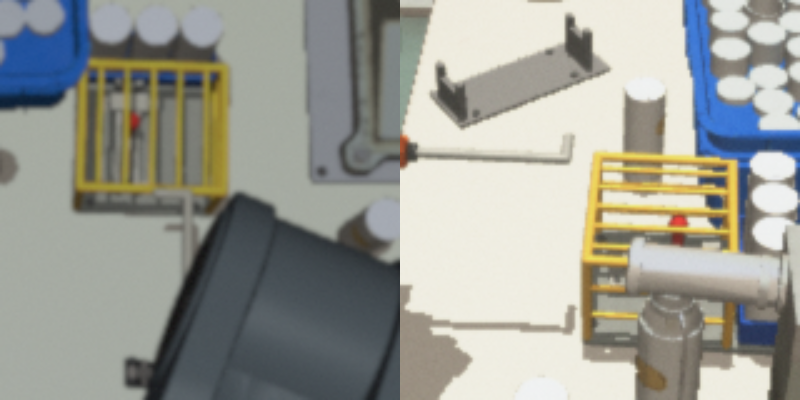

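Both views show the rod level with the hook pointing left. The hook is ahead of the guard's front, with the elbow at top pixel about (395.5,227). I'll lower it.

```bash
python3 -m jog '[{"grip":15,"dx":0.005,"dy":0,"dz":0.04,"rx":0,"ry":0,"rz":0},{"grip":15,"dx":0.005,"dy":0,"dz":0.08,"rx":0,"ry":0,"rz":0},{"grip":15,"dx":0.005,"dy":0,"dz":0.12,"rx":0,"ry":0,"rz":0},{"grip":15,"dx":0.005,"dy":0,"dz":0.142,"rx":0,"ry":0,"rz":0},{"grip":15,"dx":0.005,"dy":0,"dz":0.142,"rx":0,"ry":0,"rz":0}]' 80 && python3 - <<'E'
from h import *
from rig import eyes
import pickle
e=pickle.load(open("cam1.pkl","rb"))["top"]
print("elbow, tip at z.19",plane(e,395.5,227,.193),plane(e,382.4,227,.193))
go(.513,-.1677,.044,88.2)
d={n:eyes.read_camera(n) for n in("top","side")};pickle.dump(d,open("cam1.pkl","wb"))
cv2.imwrite("pics/c3.png",np.hstack([cv2.resize(d["top"]["pixels"][160:260,340:440],(400,400),interpolation=2),cv2.resize(d["side"]["pixels"][210:310,300:400],(400,400),interpolation=2)]))
E
```

```text
clock: 5.3
tool_pos: [0.3815, -0.1613, 0.0443]
tcp_rot: [[-1.0, 0.026, -0.003], [0.026, 1.0, 0.001], [0.003, 0.001, -1.0]]
ft_force: [0.2, 0.4, -1.2]
opening: 0.269
grip_force: 79.1
elbow, tip at z.19 [ 0.56735659 -0.16850954  0.193     ] [ 0.56724519 -0.13684511  0.193     ]
d [-0.1316 -0.0029 -0.    ] r [ 0.0007 -0.0017  0.0032] t 5.3
```

View pics/c3.png

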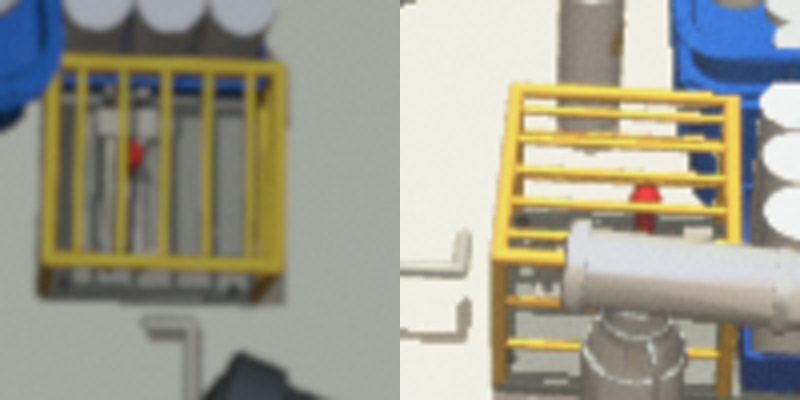

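Before insertion the elbow is at top pixel about (388,240) and the tip at (376,240). The hook is just in front of the guard and to the right of the post's line. I'll go in with a little extra offset to the right.

```bash
python3 -m jog '[{"grip":15,"dx":-0.01,"dy":-0.008,"dz":0,"rx":0,"ry":0,"rz":0.003},{"grip":15,"dx":-0.04,"dy":-0.008,"dz":0,"rx":0,"ry":0,"rz":0.003},{"grip":15,"dx":-0.075,"dy":-0.008,"dz":0,"rx":0,"ry":0,"rz":0.003},{"grip":15,"dx":-0.11,"dy":-0.008,"dz":0,"rx":0,"ry":0,"rz":0.003},{"grip":15,"dx":-0.131,"dy":-0.008,"dz":0,"rx":0,"ry":0,"rz":0.003}]' 80 && python3 - <<'E'
from h import *
from rig import eyes
import pickle
go(.513,-.138,.044,88.2)
d={n:eyes.read_camera(n) for n in("top","side")};pickle.dump(d,open("cam1.pkl","wb"))
cv2.imwrite("pics/c4.png",np.hstack([cv2.resize(d["top"]["pixels"][160:260,340:440],(400,400),interpolation=2),cv2.resize(d["side"]["pixels"][210:310,300:400],(400,400),interpolation=2)]))
E
```

```text
clock: 6.02
tool_pos: [0.5159, -0.175, 0.0462]
tcp_rot: [[-0.999, 0.033, 0.002], [0.033, 0.999, -0.001], [-0.002, -0.001, -1.0]]
ft_force: [-0.7, 0.2, -3.4]
opening: 0.269
grip_force: 79.1
d [0.0041 0.0368 0.0021] r [-0.0004  0.0014 -0.0009] t 6.03
```

View pics/c4.png

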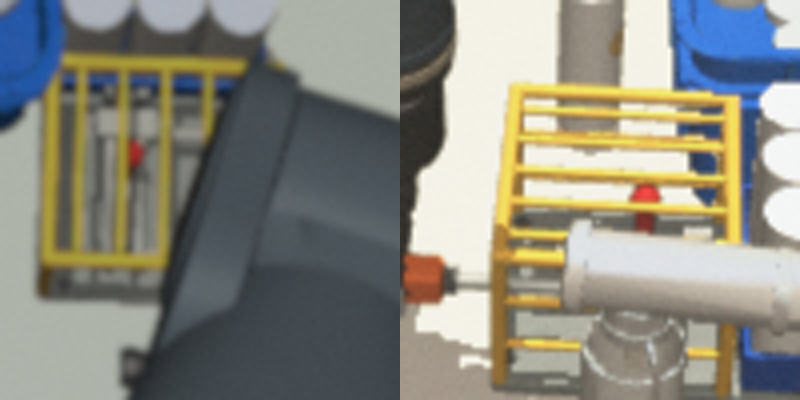

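The rod is inside the guard, the post is undisturbed and there is no contact force. Now I'll move left behind the post, then draw.

```bash
python3 -m jog '[{"grip":15,"dx":0,"dy":0.013,"dz":0.001,"rx":0,"ry":0,"rz":0},{"grip":15,"dx":0,"dy":0.026,"dz":0.001,"rx":0,"ry":0,"rz":0},{"grip":15,"dx":0,"dy":0.038,"dz":0.001,"rx":0,"ry":0,"rz":0},{"grip":15,"dx":0,"dy":0.038,"dz":0.001,"rx":0,"ry":0,"rz":0}]' 80; python3 -m jog '[{"grip":15,"dx":0.008,"dy":0,"dz":0,"rx":0,"ry":0,"rz":0},{"grip":15,"dx":0.015,"dy":0,"dz":0,"rx":0,"ry":0,"rz":0},{"grip":15,"dx":0.023,"dy":0,"dz":0,"rx":0,"ry":0,"rz":0},{"grip":15,"dx":0.03,"dy":0,"dz":0,"rx":0,"ry":0,"rz":0}]' 80
```

```text
clock: 6.62
tool_pos: [0.5142, -0.1353, 0.0445]
tcp_rot: [[-1.0, 0.032, 0.0], [0.032, 1.0, 0.0], [-0.0, 0.0, -1.0]]
ft_force: [0.4, -0.2, -1.7]
opening: 0.27
grip_force: 79.1
clock: 7.12
tool_pos: [0.4839, -0.1355, 0.0445]
tcp_rot: [[-0.999, 0.033, 0.0], [0.033, 0.999, -0.0], [-0.0, -0.0, -1.0]]
ft_force: [2.7, 0.8, -2.2]
opening: 0.269
grip_force: 79.1
```

```bash
python3 -m jog '[{"grip":15,"dx":0.007,"dy":0,"dz":0,"rx":0,"ry":0,"rz":0},{"grip":15,"dx":0.014,"dy":0,"dz":0,"rx":0,"ry":0,"rz":0},{"grip":15,"dx":0.02,"dy":0,"dz":0,"rx":0,"ry":0,"rz":0},{"grip":15,"dx":0.025,"dy":0,"dz":0,"rx":0,"ry":0,"rz":0}]' 80; python3 -m jog '[{"grip":15,"dx":0.002,"dy":0,"dz":0,"rx":0,"ry":0,"rz":0},{"grip":15,"dx":0.004,"dy":0,"dz":0,"rx":0,"ry":0,"rz":0}]' 80;python3 -m jog '[{"grip":15,"dx":0.002,"dy":0,"dz":0,"rx":0,"ry":0,"rz":0},{"grip":15,"dx":0.002,"dy":0,"dz":0,"rx":0,"ry":0,"rz":0}]' 80
```

```text
clock: 7.62
tool_pos: [0.459, -0.1346, 0.0444]
tcp_rot: [[-0.999, 0.033, 0.0], [0.033, 0.999, -0.0], [-0.0, -0.0, -1.0]]
ft_force: [3.4, 0.5, -0.7]
opening: 0.266
grip_force: 79.1
clock: 7.88
tool_pos: [0.4559, -0.1344, 0.0445]
tcp_rot: [[-0.999, 0.033, 0.001], [0.033, 0.999, -0.0], [-0.001, 0.0, -1.0]]
ft_force: [11.7, 0.5, -1.5]
opening: 0.265
grip_force: 79.0
clock: 8.12
tool_pos: [0.4557, -0.1345, 0.0451]
tcp_rot: [[-0.999, 0.033, 0.004], [0.033, 0.999, -0.0], [-0.004, -0.0, -1.0]]
ft_force: [15.5, 0.5, -4.8]
opening: 0.266
grip_force: 78.7
```

The force has risen to 15 N, so the bolt is on its stop. I'll check the ball's position.

```bash
python3 - <<'E'
from h import *
from rig import eyes
import pickle
T0=pickle.load(open("cam0.pkl","rb"))
b={"top":(340,160,420,245),"side":(315,225,395,300)}
for n in b:
  for c in(T0[n],eyes.read_camera(n)):
    m=mask(c,(0,130,90),(5,255,255),b[n])|mask(c,(174,130,90),(180,255,255),b[n]);p=pts(m)
    if len(p):print(n,len(p),p.mean(0),p.min(0),p.max(0),plane(c,*p.mean(0),.078))
E
python3 -m jog '[{"grip":15,"dx":-0.007,"dy":0,"dz":0,"rx":0,"ry":0,"rz":0},{"grip":15,"dx":-0.014,"dy":0,"dz":0,"rx":0,"ry":0,"rz":0},{"grip":15,"dx":-0.014,"dy":-0.015,"dz":0,"rx":0,"ry":0,"rz":0},{"grip":15,"dx":-0.014,"dy":-0.03,"dz":0,"rx":0,"ry":0,"rz":0},{"grip":15,"dx":-0.014,"dy":-0.039,"dz":0,"rx":0,"ry":0,"rz":0}]' 80
```

```text
top 13 [373.69232 197.6923 ] [373. 195.] [375. 200.] [ 0.67475098 -0.12683107  0.078     ]
top 9 [372.8889  214.66667] [372. 213.] [374. 216.] [ 0.62713217 -0.12412561  0.078     ]
side 34 [360.91177 260.41177] [358. 256.] [364. 267.] [ 0.6722715  -0.13115272  0.078     ]
side 31 [340.96774 259.2903 ] [338. 255.] [344. 266.] [ 0.62308122 -0.1290967   0.078     ]
clock: 8.85
tool_pos: [0.4657, -0.1751, 0.0442]
tcp_rot: [[-0.999, 0.034, -0.0], [0.034, 0.999, -0.0], [0.0, -0.0, -1.0]]
ft_force: [0.3, 1.2, -2.0]
opening: 0.263
grip_force: 79.2
```

The ball moved about 49 mm and the bolt is at its stop. The hook is off the post, so I'll withdraw and lift.

```bash
python3 -m jog '[{"grip":15,"dx":0.015,"dy":0,"dz":0,"rx":0,"ry":0,"rz":0},{"grip":15,"dx":0.04,"dy":0,"dz":0,"rx":0,"ry":0,"rz":0},{"grip":15,"dx":0.07,"dy":0,"dz":0,"rx":0,"ry":0,"rz":0},{"grip":15,"dx":0.087,"dy":0,"dz":0,"rx":0,"ry":0,"rz":0},{"grip":15,"dx":0.087,"dy":0,"dz":0,"rx":0,"ry":0,"rz":0}]' 80; python3 -m jog '[{"grip":15,"dx":0,"dy":0,"dz":-0.04,"rx":0,"ry":0,"rz":0},{"grip":15,"dx":0,"dy":0,"dz":-0.08,"rx":0,"ry":0,"rz":0},{"grip":15,"dx":0,"dy":0,"dz":-0.12,"rx":0,"ry":0,"rz":0},{"grip":15,"dx":0,"dy":0,"dz":-0.146,"rx":0,"ry":0,"rz":0},{"grip":15,"dx":0,"dy":0,"dz":-0.146,"rx":0,"ry":0,"rz":0}]' 80;python3 -c "
from h import *
go(.4501,.1793,.19,125.7)"
```

```text
clock: 9.48
tool_pos: [0.3775, -0.1705, 0.0443]
tcp_rot: [[-0.999, 0.034, -0.001], [0.034, 0.999, 0.0], [0.001, 0.0, -1.0]]
ft_force: [-0.2, -0.1, -2.5]
opening: 0.267
grip_force: 79.2
clock: 10.1
tool_pos: [0.3804, -0.1712, 0.1918]
tcp_rot: [[-0.999, 0.033, 0.003], [0.033, 0.999, -0.001], [-0.003, -0.001, -1.0]]
ft_force: [0.2, 0.1, -2.3]
opening: 0.268
grip_force: 79.3
d [-0.0581  0.3526  0.0015] r [-0.0014  0.0017 -0.4176] t 10.1
```

```bash
python3 -m jog '[{"grip":15,"dx":-0.003,"dy":0.02,"dz":0,"rx":0,"ry":0,"rz":-0.024},{"grip":15,"dx":-0.01,"dy":0.06,"dz":0,"rx":0,"ry":0,"rz":-0.07},{"grip":15,"dx":-0.017,"dy":0.1,"dz":0,"rx":0,"ry":0,"rz":-0.12},{"grip":15,"dx":-0.024,"dy":0.145,"dz":0,"rx":0,"ry":0,"rz":-0.175},{"grip":15,"dx":-0.032,"dy":0.19,"dz":0,"rx":0,"ry":0,"rz":-0.23}]' 80 ;python3 -c "
from h import *
go(.4501,.1793,.19,125.7)"
```

```text
clock: 10.72
tool_pos: [0.4171, 0.0195, 0.1891]
tcp_rot: [[-0.946, -0.325, -0.001], [-0.325, 0.946, -0.0], [0.001, 0.0, -1.0]]
ft_force: [0.6, -1.4, -1.7]
opening: 0.268
grip_force: 79.1
d [-0.0832  0.1404 -0.001 ] r [ 0.0003 -0.0007 -0.1859] t 10.72
```

```bash
python3 -m jog '[{"grip":15,"dx":-0.025,"dy":0.045,"dz":0,"rx":0,"ry":0,"rz":-0.06},{"grip":15,"dx":-0.055,"dy":0.09,"dz":0,"rx":0,"ry":0,"rz":-0.12},{"grip":15,"dx":-0.083,"dy":0.14,"dz":0,"rx":0,"ry":0,"rz":-0.186},{"grip":15,"dx":-0.083,"dy":0.14,"dz":0,"rx":0,"ry":0,"rz":-0.186},{"grip":15,"dx":-0.083,"dy":0.14,"dz":0,"rx":0,"ry":0,"rz":-0.186}]' 80 ;python3 - <<'E'
from h import *
from rig import eyes
go(.4501,.1793,.075,125.7)
d={n:eyes.read_camera(n) for n in("top","side")}
cv2.imwrite("pics/c5.png",np.hstack([cv2.resize(d["top"]["pixels"][200:320,190:310],(400,400),interpolation=2),cv2.resize(d["side"]["pixels"][130:250,240:360],(400,400),interpolation=2)]))
E
```

```text
clock: 11.35
tool_pos: [0.4502, 0.177, 0.1891]
tcp_rot: [[-0.814, -0.581, -0.002], [-0.581, 0.814, -0.001], [0.002, 0.0, -1.0]]
ft_force: [0.1, -0.9, -2.4]
opening: 0.266
grip_force: 79.4
d [-0.0015  0.0019  0.1141] r [ 0.0002 -0.0013 -0.0016] t 11.35
```

View pics/c5.png

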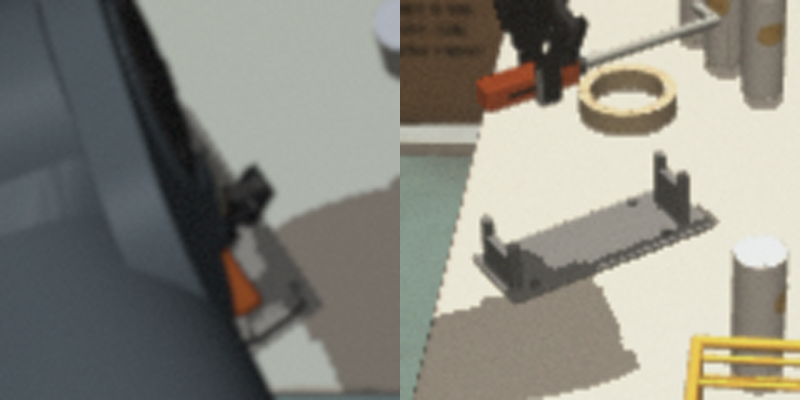

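The rod is still firmly held and level above its empty rest. I'll lower it in stages.

```bash
python3 -m jog '[{"grip":15,"dx":-0.0015,"dy":0.002,"dz":0.04,"rx":0,"ry":0,"rz":-0.0016},{"grip":15,"dx":-0.0015,"dy":0.002,"dz":0.08,"rx":0,"ry":0,"rz":-0.0016},{"grip":15,"dx":-0.0015,"dy":0.002,"dz":0.114,"rx":0,"ry":0,"rz":-0.0016},{"grip":15,"dx":-0.0015,"dy":0.002,"dz":0.114,"rx":0,"ry":0,"rz":-0.0016}]' 80 ;python3 -c "
from h import *
go(.4501,.1793,.045,125.7)"
```

```text
clock: 11.95
tool_pos: [0.4492, 0.1781, 0.0747]
tcp_rot: [[-0.813, -0.582, -0.004], [-0.582, 0.813, -0.002], [0.004, 0.001, -1.0]]
ft_force: [-0.6, -0.7, -1.6]
opening: 0.265
grip_force: 79.2
d [-0.0015  0.0004  0.0297] r [ 0.0006 -0.0025 -0.0013] t 11.95
```

```bash
python3 -m jog '[{"grip":15,"dx":-0.001,"dy":0,"dz":0.01,"rx":0,"ry":0,"rz":-0.001},{"grip":15,"dx":-0.001,"dy":0,"dz":0.02,"rx":0,"ry":0,"rz":-0.001},{"grip":15,"dx":-0.001,"dy":0,"dz":0.028,"rx":0,"ry":0,"rz":-0.001},{"grip":15,"dx":-0.001,"dy":0,"dz":0.03,"rx":0,"ry":0,"rz":-0.001},{"grip":15,"dx":-0.001,"dy":0,"dz":0.03,"rx":0,"ry":0,"rz":-0.001}]' 80
```

```text
clock: 12.58
tool_pos: [0.4517, 0.1804, 0.0463]
tcp_rot: [[-0.811, -0.585, -0.0], [-0.585, 0.811, -0.0], [0.0, 0.0, -1.0]]
ft_force: [-0.7, 0.1, -2.3]
opening: 0.267
grip_force: 79.2
```

```bash
python3 -m jog '[{"grip":15,"dx":0.001,"dy":0,"dz":0.002,"rx":0,"ry":0,"rz":0},{"grip":15,"dx":0.001,"dy":0,"dz":0.002,"rx":0,"ry":0,"rz":0}]' 80;python3 -m jog '[{"grip":15,"dx":0,"dy":0,"dz":0.001,"rx":0,"ry":0,"rz":0},{"grip":15,"dx":0,"dy":0,"dz":0.001,"rx":0,"ry":0,"rz":0}]' 80
```

```text
clock: 12.82
tool_pos: [0.4508, 0.1797, 0.0443]
tcp_rot: [[-0.811, -0.585, 0.0], [-0.585, 0.811, 0.0], [-0.0, 0.0, -1.0]]
ft_force: [-0.1, 0.6, -2.4]
opening: 0.265
grip_force: 79.2
clock: 13.08
tool_pos: [0.451, 0.1798, 0.0438]
tcp_rot: [[-0.811, -0.585, 0.0], [-0.585, 0.811, 0.0], [-0.0, -0.0, -1.0]]
ft_force: [-3.7, -1.6, 7.6]
opening: 0.269
grip_force: 80.8
```

Contact is at the same height as at the grasp, so it's seated. I'll open gently and rise.

```bash
python3 -m jog '[{"grip":40,"dx":0,"dy":0,"dz":0,"rx":0,"ry":0,"rz":0},{"grip":60,"dx":0,"dy":0,"dz":0,"rx":0,"ry":0,"rz":0},{"grip":60,"dx":0,"dy":0,"dz":0,"rx":0,"ry":0,"rz":0},{"grip":60,"dx":0,"dy":0,"dz":0,"rx":0,"ry":0,"rz":0}]' && python3 -m jog '[{"grip":60,"dx":0,"dy":0,"dz":-0.02,"rx":0,"ry":0,"rz":0},{"grip":60,"dx":0,"dy":0,"dz":-0.06,"rx":0,"ry":0,"rz":0},{"grip":60,"dx":0,"dy":0,"dz":-0.11,"rx":0,"ry":0,"rz":0},{"grip":60,"dx":0,"dy":0,"dz":-0.16,"rx":0,"ry":0,"rz":0}]' && python3 -m jog '[{"grip":60,"dx":0.04,"dy":0.04,"dz":0,"rx":0,"ry":0,"rz":0},{"grip":60,"dx":0.08,"dy":0.08,"dz":0,"rx":0,"ry":0,"rz":0},{"grip":60,"dx":0.1,"dy":0.13,"dz":0,"rx":0,"ry":0,"rz":0},{"grip":60,"dx":0.1,"dy":0.17,"dz":0,"rx":0,"ry":0,"rz":0},{"grip":60,"dx":0.1,"dy":0.2,"dz":0,"rx":0,"ry":0,"rz":0}]'; python3 -m jog '[{"grip":60,"dx":0.03,"dy":0.04,"dz":0,"rx":0,"ry":0,"rz":0},{"grip":60,"dx":0.03,"dy":0.08,"dz":0,"rx":0,"ry":0,"rz":0},{"grip":60,"dx":0.03,"dy":0.08,"dz":0,"rx":0,"ry":0,"rz":0}]'
python3 - <<'E'
from h import *
from rig import eyes
import pickle
T=eyes.read_camera("top");S=eyes.read_camera("side");cv2.imwrite("pics/end.png",np.hstack([T["pixels"][140:320,100:500],S["pixels"][140:320,200:600]]));cv2.imwrite("pics/end2.png",np.vstack([T["pixels"][130:330,100:550],S["pixels"][120:400,200:650]]))
for c in(pickle.load(open("cam0.pkl","rb"))["top"],T):
    p=pts(mask(c,(5,150,100),(18,255,255),(200,220,300,310)));r=cv2.minAreaRect(p);print(len(p),p.mean(0),r[1:],plane(c,*r[0],.062))
E
```

```text
clock: 13.58
tool_pos: [0.4509, 0.1797, 0.0433]
tcp_rot: [[-0.811, -0.585, -0.0], [-0.585, 0.811, -0.0], [0.0, 0.0, -1.0]]
ft_force: [-0.5, 0.4, -0.2]
opening: 0.703
grip_force: 0.0
clock: 14.08
tool_pos: [0.4506, 0.1796, 0.2049]
tcp_rot: [[-0.811, -0.585, -0.0], [-0.585, 0.811, -0.0], [0.0, 0.0, -1.0]]
ft_force: [1.1, 0.5, -1.5]
opening: 0.703
grip_force: 0.0
clock: 14.7
tool_pos: [0.2517, 0.2845, 0.2036]
tcp_rot: [[-0.811, -0.585, 0.0], [-0.585, 0.811, 0.001], [-0.001, 0.0, -1.0]]
ft_force: [1.0, -0.8, -0.1]
opening: 0.701
grip_force: 0.0
clock: 15.08
tool_pos: [0.1803, 0.3322, 0.2033]
tcp_rot: [[-0.809, -0.588, -0.0], [-0.588, 0.809, 0.0], [-0.0, 0.0, -1.0]]
ft_force: [-0.3, -1.6, 0.1]
opening: 0.7
grip_force: 0.0Traceback (most recent call last):
  File "<stdin>", line 4, in <module>
    return _nx.concatenate(arrs, 0, dtype=dtype, casting=casting)
           ~~~~~~~~~~~~~~~^^^^^^^^^^^^^^^^^^^^^^^^^^^^^^^^^^^^^^^
ValueError: all the input array dimensions except for the concatenation axis must match exactly, but along dimension 1, the array at index 0 has size 450 and the array at index 1 has size 440
```

```bash
python3 - <<'E'
from h import *
from rig import eyes
import pickle
T=eyes.read_camera("top");S=eyes.read_camera("side");cv2.imwrite("pics/end2.png",np.vstack([T["pixels"][130:330,100:540],S["pixels"][120:440,200:640]]))
for c in(pickle.load(open("cam0.pkl","rb"))["top"],T):
    p=pts(mask(c,(5,150,100),(18,255,255),(200,220,300,310)));r=cv2.minAreaRect(p);print(len(p),p.mean(0),r[1:],plane(c,*r[0],.062))
E
```

```text
265 [262.3547 283.2302] ((33.004661560058594, 8.043152809143066), 56.3099365234375) [0.44094681 0.17234713 0.062     ]
260 [262.89615 282.53076] ((32.72731018066406, 8.043152809143066), 56.3099365234375) [0.4431228  0.17117827 0.062     ]
```

View pics/end2.png

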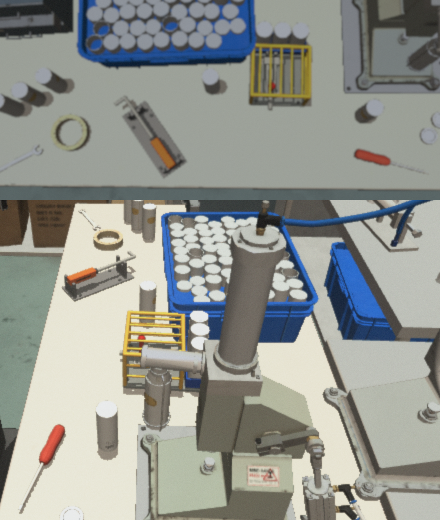

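The rod is back in its rest, with the handle within about 3 mm of its start and at the same angle. The bolt is drawn and the loose items have not moved.

```bash
python3 -c "
from rig import job
print(job.sign_off())"
```

```text
the job is handed in; nothing more can be done
None
```

The job is handed in (no verdict returned): the bolt is drawn to its stop (ball moved about 49 mm), the rod is back in its rest within about 3 mm, and the tubes, tape and screwdriver show no movement in the final pictures.

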